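# Stack the red coasters in the clear tube up to the brass band

### The arm

A 6-joint arm with a two-finger parallel gripper is mounted at the origin on the work surface. World frame = base frame: x ahead of the robot, y to its left, z up, the work surface at z = 0. Lengths are in m, angles in rad, forces in N, time in s.
With the tool pointing down it reaches from about 0.3 to 0.75 m from the base axis. Payload 8.5 kg.
Tool frame: the origin (TCP) lies between the finger pads; the fingertips stand 19 mm ahead of it and the grasp point (between the pads) is the TCP; z points along the fingers, y is the line along which they close (so a half turn about z gives the same grasp; the last joint's range is limited). The gripper opens to 88 mm and grips with 3 to 60 N. Pads are 18 mm wide; open, the fingers measure 123 mm over their backs; the gripper's body (75 mm by 187 mm) begins 45 mm behind the grasp point.
Start: joints at [1.01, 0.381, 1.297, -0, 1.464, -0.215], TCP at [0.186, 0.517, 0.258] pointing down, gripper open.
Joint ranges: [-3.11, 3.11], [-0.89, 2.33], [0.22, 2.48], [-1.42, 4.56], [0.17, 2.85], [-2.88, 2.88]. Speed limits (rad/s): [2.39, 2.39, 3.14, 3.14, 3.14, 3.14].

### API

Orientations are given as a rotation vector (axis times angle).
In Python, from bench import monitor, camera, calibration, ticket, nets gives the robot as it stands.
- The arm moves only by the tool jog_arm, never from a script. Its argument "moves" is a list of rows, each a list of 3 entries, a list of its own where there are three numbers: the shift along the tool's x, y, z in mm, then the turn about the tool's z in rad, then the opening, from 0 (shut) to 1 (fully open). A call has exactly 8 rows; each row is the pose to reach, as a shift and turn from the pose commanded when the call began, along the tool's axes at that moment; what a row does not reach only later rows make up. A row lasts 1/8 s, in which the tool goes at most 62.5 mm and 10.7 degrees, less where a joint would pass 70% of its speed; a pose out of reach is approached as far as the arm can. A call with a gripper value outside its range is refused whole. The fingers move at their own pace and stop on an object; the grip force is fixed at half the most. Time passes only in rows, so rows that repeat a pose let the fingers close, or fill a call up. It gives the time, the measured TCP pose, the force, the opening and the grip force at its end, in the units of the state.
- monitor.observe(): the state, without advancing time (a new reading comes with each control period).
- camera(name): name is "side" or "top"; returns (picture, depth): 420x560x3 uint8, red, green, blue; 420x560 float32, m along the optical axis (not along the pixel's ray), 0 where there is no reading.
- calibration(name): a dict with "camera_matrix" (3x3 intrinsics, pixels), "D" ([k1, k2, p1, p2, k3] as OpenCV has them; the pictures are not rectified), "eye" and "orientation" of the camera in the world. Camera axes: x right, y down, z forward; pixel columns grow to the right and rows downward; lengths in m; the calibration is good to about 2 mm. A picture is of the moment at which its call begins. calibration takes no time and is no camera call.
- ticket.finish_job(): hands the job in; it is judged then, once.
Trained networks look in the newest picture that a camera, given by its name, has taken for a name from the list of things; names that differ only in an ending like _2 or _b are one class to them, and where a whole thing is asked for, a point or a joint stands for the part that bears it (a point fixed in the world has none). Each returns a list of dicts, best first, with "score" (0 to 1); they miss things now and then, are a little off and sometimes report something else, mostly with a low value. They report only what shows in the picture. A call takes as long as a camera call. They do not tell look-alikes from the thing itself.
- nets.search_frame(name, camera): "location" ([row, column] in pixels, amid what is visible of it).
- nets.spot_point(name, camera): "location" ([row, column] in pixels: a listed point, or the origin of a listed thing).
The state is a dict: "time": time; "joints": joint angles; "qd": joint speeds; "joint_efforts": joint torques, N m; "eef_pos": TCP position; "orientation": TCP orientation; "wrist_force": force on the tool from outside, world axes, zero at the start; "ft_torque": the same for the moment, N m; "finger_gap": finger opening in m; "finger_force": force on a finger pad.
Only numpy, scipy, OpenCV 4.12 (cv2) and the standard library are available. Lean on these libraries where they do the work, as an engineer would, in place of code of your own. Each camera call takes 0.05 s, during which the arm holds its last target. There are 200 camera calls.

### The job

After the meal, put the two red coasters away: set them flat in the clear coaster tube, one on top of the other, so that the stack comes up to the brass band. Leave the thinner yellow coaster where it lies.

Things in the scene. Friction and masses are not known exactly. Their poses are not given: they have to be found in the camera images.
- red_coaster_a: red lacquered wooden coaster, a plain solid disc 60 mm in diameter and 18 mm thick, about 36 g, lying flat and loose on the table. Origin: centre of its underside; z is up through the disc. It and red_coaster_b are alike; either may go in first.
- red_coaster_b: red lacquered wooden coaster, a plain solid disc 60 mm in diameter and 18 mm thick, about 36 g, lying flat and loose on the table. Origin: centre of its underside; z is up through the disc. It and red_coaster_a are alike.
- tube: clear, milky-looking plastic coaster tube, upright, open at the top, fixed, on a dark wooden foot 112 mm wide, 6 mm high. Bore 84 mm, walls 4 mm; above the table: inner floor 8 mm, rim 54 mm, brass band outside at 41 to 47 mm, 98 mm across (the mark; two red coasters reach 44 mm). A coaster let go level at the rim drops flat. Origin: centre of the foot's underside, on the table; z up along the axis.
- yellow_coaster: yellow lacquered wooden coaster, a disc 60 mm in diameter and only 10 mm thick, loose on the table; not wanted in the tube. Origin: centre of its underside; z is up.
Mind the look-alikes: they are no part of the job. What is shaped like the red_coaster_a but pink is not meant.

How it is judged:
At the end, for the whole second after the job is handed in: Both red coasters lie in the tube, within 15 mm of its axis and 10 degrees of level, one within 5 mm of the inner floor, the other on it with its top within 5 mm of the middle of the brass band; both at rest; the yellow coaster within 20 mm of its start (horizontal distance between each of red_coaster_a, red_coaster_b and tube below 0.015 m and angle between each of red_coaster_a, red_coaster_b's own z axis and vertical below 0.17 rad and linear speed of each of red_coaster_a, red_coaster_b below 0.02 m/s and ((z of red_coaster_a in the frame of tube between 0.003 and 0.013 m and z of red_coaster_b in the frame of tube between 0.021 and 0.031 m) or (z of red_coaster_b in the frame of tube between 0.003 and 0.013 m and z of red_coaster_a in the frame of tube between 0.021 and 0.031 m)) and distance of yellow_coaster from where it was at the start of the episode below 0.02 m); the robot touches nothing.
It fails at once if the yellow coaster is moved by more than 20 mm (distance of yellow_coaster from where it was at the start of the episode above 0.02 m).
It also fails if it takes over 48 s, if anything falls off the work surface, if the arm or the gripper's body presses on something with over 40 N, if the wrist force passes 120 N, or if a joint passes its speed limit or range.

## Working session

There is one attempt and no reset: what is moved stays moved. The work goes in short steps, Python scripts to look and compute and a tool call to move; the robot and the scene stay as the last step left them, time stands still between calls to the robot, and variables do not carry over. Pictures are saved under pics/ and viewed, at most 10 in all, crops included, and the job is handed in when it is done.

Besides the shell and the picture viewer there is one more tool, called as name([rows], argument=value, ...), one row to a line, values as JSON. jog_arm: Moves the arm, as the interface text tells. Its arguments: {"type":"object","properties":{"moves":{"type":"array","items":{"type":"array"}}},"required":["moves"]}

```bash
mkdir -p pics
cat > h.py <<'E'
import numpy as np, cv2
from scipy.spatial.transform import Rotation as R
from bench import monitor, camera, calibration, ticket, nets
def rot(o):
    o=np.array(o,float)
    if o.shape==(3,3): return o
    return R.from_rotvec(o).as_matrix() if o.size==3 else R.from_quat(o).as_matrix()
def ray(name,rc):
    c=calibration(name)
    u=cv2.undistortPoints(np.array([[[rc[1],rc[0]]]],float),np.array(c["camera_matrix"]),np.array(c["D"]))[0,0]
    return np.array(c["eye"]),rot(c["orientation"])@np.array([u[0],u[1],1.])
def onplane(name,rc,z):
    e,d=ray(name,rc); return e+d*(z-e[2])/d[2]
E
python3 - <<'E'
from h import *
for n in("top","side"):
    p,d=camera(n); cv2.imwrite(f"pics/{n}0.png",p[:,:,::-1]); np.save(f"{n}_d.npy",d)
    print(n,calibration(n))
    for t in("red_coaster_a","tube","yellow_coaster"):
        for r in nets.search_frame(t,n): print(t,r,[onplane(n,r["location"],z).round(3) for z in (0,.018)])
    
print(monitor.observe())
E
```

```text
top {'camera_matrix': array([[485.80811435,   0.        , 283.22301569],
       [  0.        , 485.80811435, 205.83867712],
       [  0.        ,   0.        ,   1.        ]]), 'D': array([-0.06141423,  0.        ,  0.        ,  0.        ,  0.        ]), 'eye': array([ 0.43734307, -0.02703609,  0.96651848]), 'orientation': array([-2.20141954,  2.15367761, -0.05766411])}
red_coaster_a {'location': [274.9, 413.5], 'score': 0.85} [array([ 0.373, -0.271,  0.   ]), array([ 0.375, -0.266,  0.018])]
red_coaster_a {'location': [292.4, 337.3], 'score': 0.8} [array([ 0.336, -0.12 ,  0.   ]), array([ 0.338, -0.119,  0.018])]
red_coaster_a {'location': [242.2, 364.9], 'score': 0.78} [array([ 0.436, -0.173,  0.   ]), array([ 0.436, -0.171,  0.018])]
red_coaster_a {'location': [158.7, 333.9], 'score': 0.64} [array([ 0.602, -0.11 ,  0.   ]), array([ 0.599, -0.108,  0.018])]
tube {'location': [156.1, 203.5], 'score': 0.96} [array([0.602, 0.153, 0.   ]), array([0.599, 0.15 , 0.018])]
yellow_coaster {'location': [225.3, 278.5], 'score': 0.7} [array([ 0.466, -0.001,  0.   ]), array([ 0.465, -0.002,  0
[... 1101 characters left out ...]
015, 0.018])]
{'time': 0.4, 'joints': array([ 1.00970433e+00,  3.80679626e-01,  1.29752112e+00,  1.94188203e-05,
        1.46361169e+00, -2.15300738e-01]), 'qd': array([-0.00098776, -0.00138668, -0.00081585, -0.00017406, -0.00016407,
        0.00135406]), 'joint_efforts': array([-2.56009975e-03, -4.37404168e+01, -2.24514735e+01,  7.12711830e-02,
        3.20488145e-02,  1.92188929e-05]), 'eef_pos': array([0.1863869 , 0.51739855, 0.25766472]), 'orientation': array([-5.40451370e-01, -3.09465372e+00,  3.08059447e-04]), 'wrist_force': array([ 0.45896585, -0.24405799, -0.43498375]), 'ft_torque': array([-0.00941098,  0.01134132, -0.02191319]), 'finger_force': 0.0, 'finger_gap': 0.0879685160278627}
```

View pics/top0.png

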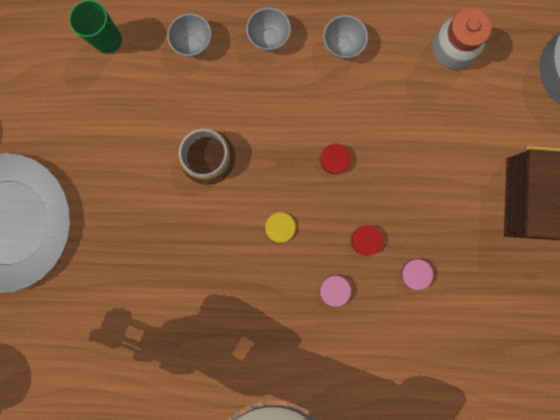

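View pics/side0.png

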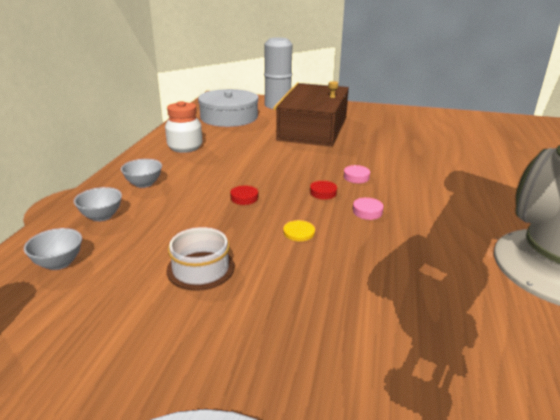

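The top picture shows the reds at about (158,335) and (240,367), the pinks at (291,335) and (274,418), the yellow at (227,280) and the tube at (155,205). The side view agrees. Next I'll get exact centroids.

```bash
cat >> h.py <<'E'
def discs(name="top",z=.018):
    p,_=camera(name); hsv=cv2.cvtColor(p,cv2.COLOR_RGB2HSV); h,s,v=cv2.split(hsv)
    m=(((h<4)|(h>174))&(s>215)&(v>90)).astype(np.uint8)
    n,_,st,c=cv2.connectedComponentsWithStats(m)
    return [(c[i][::-1].round(1),st[i][4],onplane(name,c[i][::-1],z).round(4)) for i in range(1,n) if st[i][4]>150],p
def rel(target):
    s=monitor.observe(); Rt=rot(s["orientation"])
    return (Rt.T@(np.array(target)-s["eef_pos"])*1000).round(1)
E
python3 - <<'E'
from h import *
D,p=discs()
for d in D: print(d)
s=monitor.observe(); print(rot(s["orientation"]).round(3))
for d in D: print(rel([*d[2][:2],.12]))
# tube: spot_point origin, depth rim
for n in("top","side"): print(nets.spot_point("tube",n)[:1],) if n=="top" else None
dd=np.load("top_d.npy"); 
K=calibration("top"); pts=[]
Rm=rot(K["orientation"])
for r in range(115,200):
  for c in range(165,250):
    z=dd[r,c]
    if z>0:
      e,d=ray("top",(r,c)); pts.append(e+d*z)
P=np.array(pts); q=P[(P[:,2]>.047)&(P[:,2]<.065)]
print(len(q),q.min(0),q.max(0),cv2.minEnclosingCircle(q[:,:2].astype(np.float32)), np.median(P[:,2]))
cv2.imwrite("pics/crop.png",cv2.resize(p[105:205,155:255,::-1],(600,600),interpolation=cv2.INTER_CUBIC))
E
```

```text
[[-0.941  0.339 -0.   ]
 [ 0.339  0.941 -0.   ]
 [ 0.    -0.    -1.   ]]
[{'location': [155.8, 209.2], 'score': 0.6}]Traceback (most recent call last):
  File "<stdin>", line 15, in <module>
  File "h.py", line 9, in ray
    c=calibration(name)
ValueError: time passes only in moves, steps and waits
```

```bash
sed -i 's/^def rot/from functools import lru_cache\ncalibration=lru_cache(calibration)\ndef rot/' h.py
sed -i 's/(s>215)&(v>90)/(s>235)\&(v>60)/' h.py
python3 - <<'E'
from h import *
D,p=discs()
hsv=cv2.cvtColor(p,cv2.COLOR_RGB2HSV); print(p[158,335],hsv[158,335],hsv[240,367],hsv[100,335])
for d in D: print(d, rel([*d[2][:2],.12]))
dd=np.load("top_d.npy"); pts=[]
for r in range(115,200):
  for c in range(165,250):
    if dd[r,c]>0:
      e,d=ray("top",(r,c)); pts.append(e+d*dd[r,c])
P=np.array(pts); q=P[(P[:,2]>.047)&(P[:,2]<.065)]
print(len(q),cv2.minEnclosingCircle(q[:,:2].astype(np.float32)) if len(q) else 0, np.percentile(P[:,2],[1,50,99]))
for z,rc in((.054,(150,204)),(0,(155.8,209.2)),(.0,(157,208))):print(onplane("top",rc,z))
cv2.imwrite("pics/crop.png",cv2.resize(p[105:205,155:255,::-1],(600,600),interpolation=cv2.INTER_CUBIC))
E
```

```text
[156  37  35] [  0 198 156] [  1 205 159] [ 13 154 146]
402 ((0.6011531949043274, 0.14548160135746002), 0.0488109290599823) [-0.00457899  0.00040593  0.05385905]
[0.60458422 0.14269493 0.054     ]
[0.60281922 0.14175304 0.        ]
[0.60032868 0.14410201 0.        ]
```

View pics/crop.png

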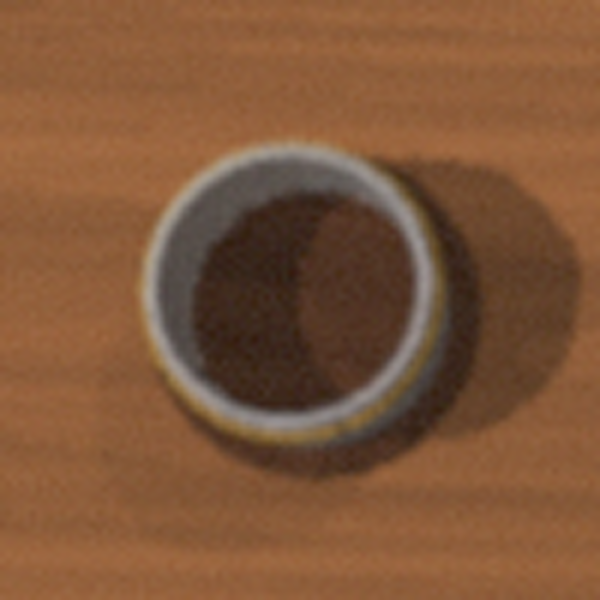

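The crop shows the rim circle centred at about crop (292,286), which is pixel (152,203). That puts the tube at about (0.601, 0.1447), in agreement with depth. Now the red mask.

```bash
sed -i 's/(s>235)&(v>60)/(s>175)\&(v>60)/;s/h<4/h<6/' h.py
python3 - <<'E'
from h import *
D,p=discs(z=.016)
for d in D: print(d, rel([*d[2][:2],.12]))
print(rel([.601,.1447,.12]))
E
```

```text
(array([158.2, 335.2]), np.int32(706), array([ 0.6001, -0.1108,  0.016 ])) [-602.1 -450.8  137.7]
(array([240. , 366.8]), np.int32(719), array([ 0.4404, -0.1747,  0.016 ])) [-473.6 -565.1  137.7]
[-516.4 -210.1  137.7]
```

jog_arm([
  [[-50,-37,10],0,1],
  [[-100,-75,20],0,1],
  [[-150,-112,30],0,1],
  [[-200,-150,45],0,1],
  [[-250,-187,55],0,1],
  [[-300,-225,65],0,1],
  [[-350,-262,80],0,1],
  [[-400,-300,90],0,1],
])

```text
time: 1.6
eef_pos: [0.4575, 0.1046, 0.1688]
orientation: [0.541, 3.094, 0.0]
wrist_force: [0.7, 0.8, 1.1]
finger_gap: 0.0884
finger_force: 0.0
```

```bash
python3 -c "
from h import *
s=monitor.observe();print(s['time'],s['eef_pos'],s['orientation'],s['joints'],rel([.600,-.111,.10]))"
```

```text
1.6 [0.45745487 0.10457422 0.16881665] [5.40728712e-01 3.09444147e+00 2.77541176e-04] [-2.84212264e-02  3.34463218e-01  1.65797386e+00  1.50226610e-04
  1.14887044e+00 -1.25328852e+00] [-207.2 -154.5   68.8]
```

jog_arm([
  [[-50,-37,10],0,1],
  [[-100,-75,20],0,1],
  [[-150,-112,30],0,1],
  [[-200,-150,40],0,1],
  [[-202,-151,58],0,1],
  [[-202,-151,68],0,1],
  [[-202,-151,68],0,1],
  [[-202,-151,68],0,1],
])

```text
time: 2.6
eef_pos: [0.5954, -0.103, 0.1019]
orientation: [0.538, 3.094, -0.0]
wrist_force: [-0.0, -0.3, 0.7]
finger_gap: 0.0881
finger_force: 0.0
```

Run:
```python
from h import *
s=monitor.observe();print(s['time'],s['eef_pos'],s['joints'])
D,p=discs(z=.016)
for d in D: print(d, rel([*d[2][:2],.027]))
p2,_=camera("side"); cv2.imwrite("pics/a1.png",np.hstack([cv2.resize(p,(400,300)),cv2.resize(p2,(400,300))])[:,:,::-1])
```

```text
2.6 [ 0.59540943 -0.1030463   0.10193803] [-3.67075030e-01  6.19596234e-01  1.36138735e+00  1.48993458e-05
  1.15973037e+00 -1.59349897e+00]
(array([240.5, 368.2]), np.int32(648), array([ 0.4394, -0.1775,  0.016 ])) [ 121.9 -122.6   74.9]
```

View pics/a1.png

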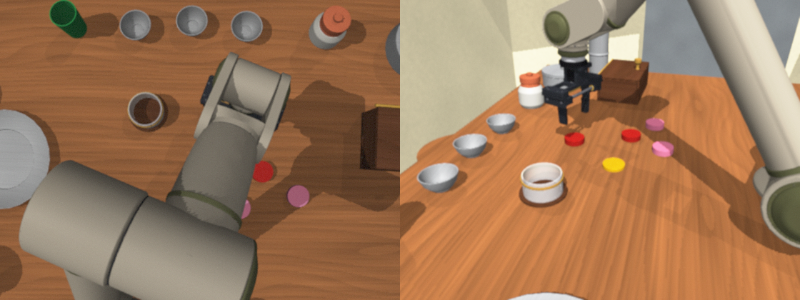

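The hand is above the far red coaster, with both fingers either side of it in the side view (right half, about (565,135)). I'll correct and descend.

jog_arm([
  [[-7,-6,0],0,1],
  [[-7,-6,15],0,1],
  [[-7,-6,30],0,1],
  [[-7,-6,45],0,1],
  [[-7,-6,55],0,1],
  [[-7,-6,55],0,1],
  [[-7,-6,55],0,1],
  [[-7,-6,55],0,1],
])

```text
time: 3.7
eef_pos: [0.6003, -0.1122, 0.0467]
orientation: [0.54, 3.094, -0.0]
wrist_force: [0.0, -0.0, -0.5]
finger_gap: 0.0878
finger_force: 0.0
```

Run:
```python
from h import *
s=monitor.observe();print(s['time'],s['eef_pos'],rel([.600,-.111,.027]))
D,p=discs("side",z=.009)
for d in D: print(d)
cv2.imwrite("pics/a2.png",cv2.resize(p[130:230,180:320,::-1],(700,500)))
```

```text
3.7 [ 0.60025376 -0.11216956  0.04666395] [ 0.7  1.  19.7]
(array([189.3, 323.3]), np.int32(419), array([ 0.4388, -0.1777,  0.009 ]))
(array([195., 245.]), np.int32(405), array([ 0.5976, -0.1114,  0.009 ]))
```

View pics/a2.png

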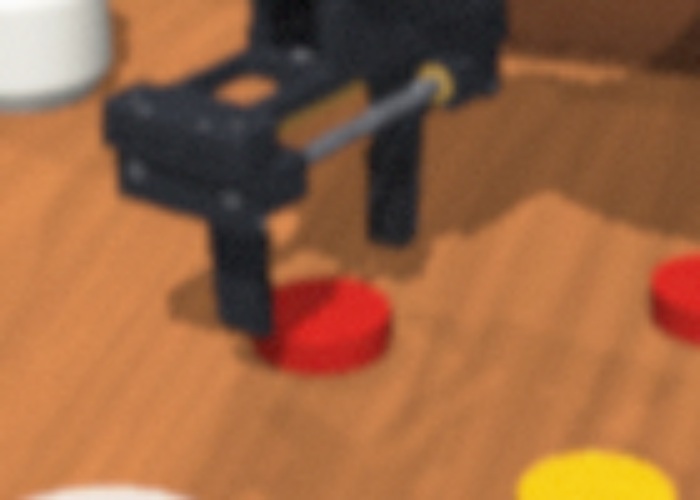

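The fingers stand either side of the coaster, centred at about crop (325,325). Next I'll lower and close.

jog_arm([
  [[0,1,12],0,1],
  [[0,1,21],0,1],
  [[0,1,21],0,1],
  [[0,1,21],0,0.6],
  [[0,1,21],0,0.5],
  [[0,1,21],0,0.5],
  [[0,1,21],0,0.5],
  [[0,1,21],0,0.5],
])

```text
time: 4.75
eef_pos: [0.6005, -0.1112, 0.0254]
orientation: [0.54, 3.094, -0.0]
wrist_force: [-0.1, 0.9, 1.9]
finger_gap: 0.0595
finger_force: 30.0
```

jog_arm([
  [[0,0,-40],0,0.5],
  [[0,0,-80],0,0.5],
  [[15,40,-80],0,0.5],
  [[30,85,-80],0,0.5],
  [[50,135,-80],0,0.5],
  [[68,185,-80],0,0.5],
  [[82,225,-80],0,0.5],
  [[86,241,-80],0,0.5],
])

```text
time: 5.75
eef_pos: [0.6007, 0.1468, 0.105]
orientation: [-0.537, -3.095, 0.0]
wrist_force: [0.5, 0.1, -1.1]
finger_gap: 0.0594
finger_force: 30.0
```

jog_arm([
  [[0,0,0],0,0.5],
  [[0,0,0],0,0.5],
  [[0,0,0],0,0.5],
  [[0,0,10],0,0.5],
  [[0,0,20],0,0.5],
  [[0,0,20],0,0.5],
  [[0,0,20],0,0.5],
  [[0,0,20],0,0.5],
])

```text
time: 6.75
eef_pos: [0.6013, 0.1448, 0.0854]
orientation: [0.54, 3.094, 0.0]
wrist_force: [0.1, -0.2, 0.3]
finger_gap: 0.0591
finger_force: 30.0
```

Run:
```python
from h import *
s=monitor.observe();print(s['time'],s['eef_pos'],rel([.601,.1447,.0765]),s['finger_gap'])
D,p=discs("side",z=.06)
for d in D: print(d)
cv2.imwrite("pics/a3.png",cv2.resize(p[180:300,120:280,::-1],(800,600)))
```

```text
6.75 [0.60128159 0.144797   0.0853938 ] [ 0.2 -0.2  8.9] 0.059087286622103
(array([189.5, 323.1]), np.int32(418), array([ 0.4281, -0.0767,  0.06  ]))
(array([232.8, 200.4]), np.int32(662), array([0.6028, 0.1269, 0.06  ]))
```

View pics/a3.png

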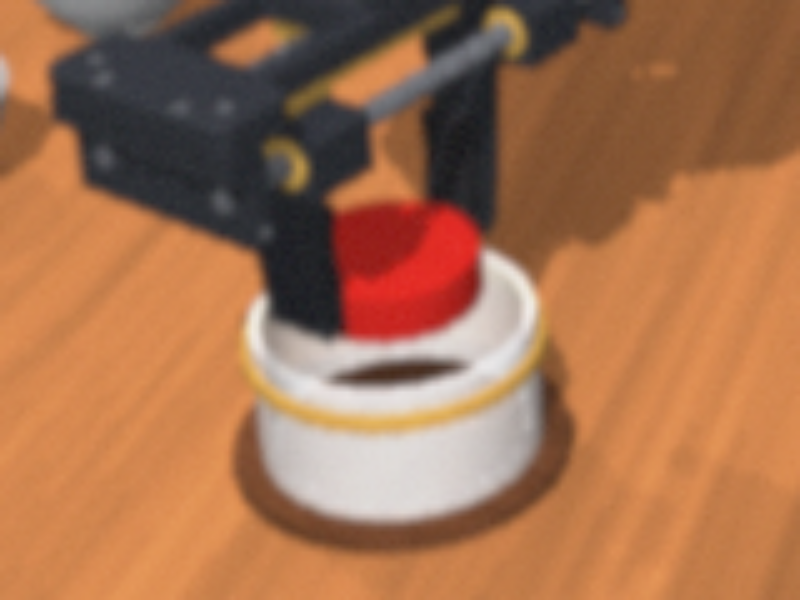

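The coaster is level above the tube: coaster at crop (405,270), rim centre (395,315). Now I'll lower to the rim and release, then lift.

jog_arm([
  [[0,0,9],0,0.5],
  [[0,0,9],0,0.5],
  [[0,0,9],0,0.5],
  [[0,0,9],0,1],
  [[0,0,9],0,1],
  [[0,0,9],0,1],
  [[0,0,9],0,1],
  [[0,0,-30],0,1],
])

```text
time: 7.8
eef_pos: [0.5999, 0.1446, 0.1132]
orientation: [-0.54, -3.089, 0.002]
wrist_force: [-0.4, 0.6, 0.4]
finger_gap: 0.0881
finger_force: 0.0
```

Run:
```python
from h import *
s=monitor.observe();print(s['time'],s['eef_pos'],s['finger_gap'],rel([.4395,-.176,.10]))
D,p=discs("side",z=.012)
for d in D: print(d)
D,_=discs("top",z=.018)
for d in D: print(d)
cv2.imwrite("pics/a4.png",cv2.resize(p[180:300,120:280,::-1],(800,600)))
```

```text
7.8 [0.5999134  0.14460501 0.11316805] 0.08813179244218738 [  42.1 -356.    14.2]
(array([189.5, 323.1]), np.int32(416), array([ 0.4385, -0.171 ,  0.012 ]))
(array([251.8, 199. ]), np.int32(170), array([0.614 , 0.1141, 0.012 ]))
(array([240. , 366.5]), np.int32(704), array([ 0.4404, -0.1739,  0.018 ]))
```

View pics/a4.png

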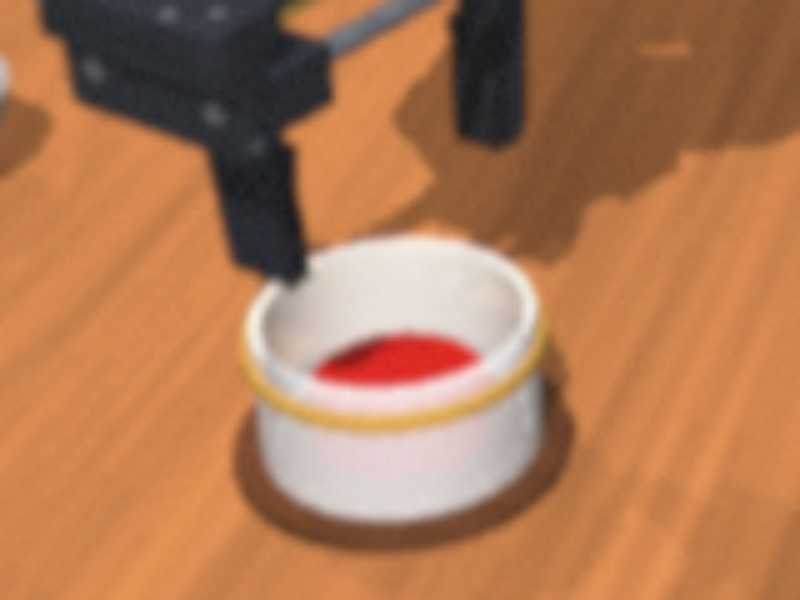

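The first coaster lies flat inside, seen at crop (400,360). On to the second at about (0.4395, -0.176).

jog_arm([
  [[6,-50,0],0,1],
  [[12,-100,0],0,1],
  [[18,-150,0],0,1],
  [[24,-200,0],0,1],
  [[31,-255,0],0,1],
  [[37,-310,0],0,1],
  [[43,-345,0],0,1],
  [[43,-357,0],0,1],
])

```text
time: 8.9
eef_pos: [0.4389, -0.1778, 0.1149]
orientation: [-0.544, -3.094, -0.0]
wrist_force: [-0.1, 0.3, 0.1]
finger_gap: 0.0884
finger_force: 0.0
```

jog_arm([
  [[0,0,0],0,1],
  [[0,0,20],0,1],
  [[0,0,40],0,1],
  [[0,0,55],0,1],
  [[0,0,65],0,1],
  [[0,0,65],0,1],
  [[0,0,65],0,1],
  [[0,0,65],0,1],
])

```text
time: 9.9
eef_pos: [0.4399, -0.1766, 0.0506]
orientation: [0.54, 3.094, -0.001]
wrist_force: [0.1, -0.3, -0.2]
finger_gap: 0.0881
finger_force: 0.0
```

Run:
```python
from h import *
s=monitor.observe();print(s['time'],s['eef_pos'],s['joints'],s['finger_gap'],rel([.4395,-.176,.0255]))
D,p=discs("side",z=.009)
for d in D: print(d)
cv2.imwrite("pics/a5.png",cv2.resize(p[130:250,260:420,::-1],(800,600)))
```

```text
9.9 [ 0.43990571 -0.17659481  0.05058114] [-6.32238761e-01  5.26328646e-01  1.78578718e+00  1.81338040e-05
  8.28504580e-01 -1.85734064e+00] 0.0880888902559406 [ 0.6  0.4 25.1]
(array([190.1, 324.6]), np.int32(354), array([ 0.4355, -0.1749,  0.009 ]))
(array([251.7, 198.8]), np.int32(174), array([0.6161, 0.11  , 0.009 ]))
```

View pics/a5.png

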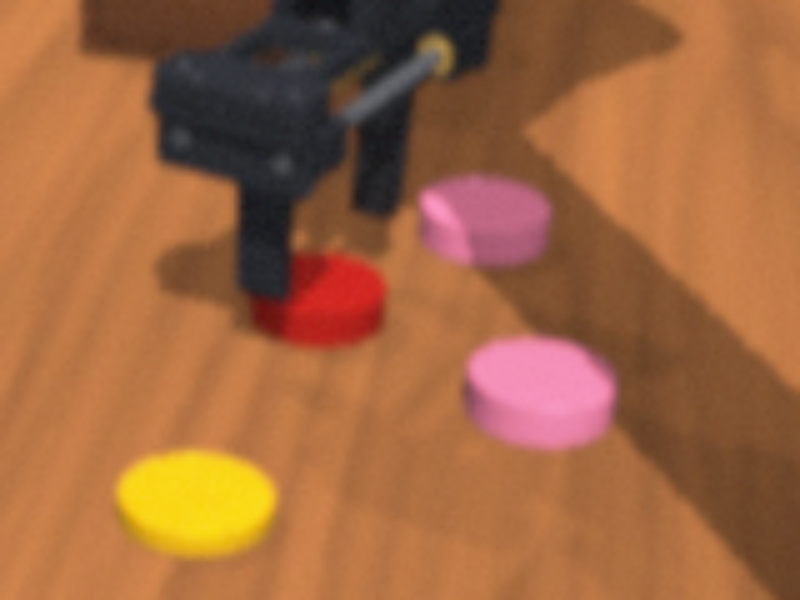

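The fingers straddle the second red coaster at crop (320,298), clear of pink and yellow. Same grasp as before.

jog_arm([
  [[0,0,12],0,1],
  [[0,0,25],0,1],
  [[0,0,25],0,1],
  [[0,0,25],0,0.6],
  [[0,0,25],0,0.5],
  [[0,0,25],0,0.5],
  [[0,0,25],0,0.5],
  [[0,0,25],0,0.5],
])

```text
time: 10.95
eef_pos: [0.4398, -0.1766, 0.0253]
orientation: [0.54, 3.094, -0.0]
wrist_force: [-0.3, 0.2, 2.8]
finger_gap: 0.0589
finger_force: 30.0
```

jog_arm([
  [[0,0,-40],0,0.5],
  [[0,0,-80],0,0.5],
  [[-5,40,-80],0,0.5],
  [[-10,90,-80],0,0.5],
  [[-17,140,-80],0,0.5],
  [[-23,190,-80],0,0.5],
  [[-29,240,-80],0,0.5],
  [[-35,290,-80],0,0.5],
])

```text
time: 11.95
eef_pos: [0.5714, 0.086, 0.105]
orientation: [-0.54, -3.095, 0.0]
wrist_force: [0.1, -0.7, 0.1]
finger_gap: 0.059
finger_force: 30.0
```

jog_arm([
  [[-5,40,0],0,0.5],
  [[-8,60,0],0,0.5],
  [[-8,67,0],0,0.5],
  [[-8,67,0],0,0.5],
  [[-8,67,10],0,0.5],
  [[-8,67,20],0,0.5],
  [[-8,67,20],0,0.5],
  [[-8,67,20],0,0.5],
])

```text
time: 12.95
eef_pos: [0.6012, 0.1445, 0.0851]
orientation: [0.541, 3.095, -0.0]
wrist_force: [-0.4, -0.6, -0.2]
finger_gap: 0.0589
finger_force: 30.0
```

Run:
```python
from h import *
s=monitor.observe();print(s['time'],s['eef_pos'],rel([.601,.1447,.0765]),s['finger_gap'])
D,p=discs("side",z=.06)
for d in D: print(d)
```

```text
12.95 [0.60119989 0.14453114 0.08512914] [0.2 0.1 8.6] 0.058930087105406474
(array([237. , 200.1]), np.int32(853), array([0.5988, 0.1387, 0.06  ]))
```

jog_arm([
  [[0,0,9],0,0.5],
  [[0,0,9],0,0.5],
  [[0,0,9],0,0.5],
  [[0,0,9],0,1],
  [[0,0,9],0,1],
  [[0,0,9],0,1],
  [[0,0,9],0,1],
  [[0,0,-30],0,1],
])

```text
time: 14.0
eef_pos: [0.5999, 0.1446, 0.1132]
orientation: [-0.54, -3.089, 0.002]
wrist_force: [-0.5, 0.8, 0.5]
finger_gap: 0.088
finger_force: 0.0
```

jog_arm([
  [[0,0,-30],0,1],
  [[0,0,-60],0,1],
  [[0,0,-80],0,1],
  [[0,0,-80],0,1],
  [[0,0,-80],0,1],
  [[0,0,-80],0,1],
  [[0,0,-80],0,1],
  [[0,0,-80],0,1],
])

```text
time: 15.0
eef_pos: [0.6011, 0.1447, 0.1948]
orientation: [-0.54, -3.094, 0.0]
wrist_force: [0.2, 0.8, 0.2]
finger_gap: 0.0882
finger_force: 0.0
```

Run:
```python
from h import *
s=monitor.observe();print(s['time'],s['eef_pos'],s['finger_gap'])
D,p=discs("side",z=.044)
for d in D: print(d)
cv2.imwrite("pics/a6.png",cv2.resize(p[180:300,120:320,::-1],(800,480)))
```

```text
15.0 [0.60107308 0.14473664 0.19478102] 0.08820181449672249
(array([247.4, 198.3]), np.int32(479), array([0.6005, 0.1456, 0.044 ]))
```

View pics/a6.png

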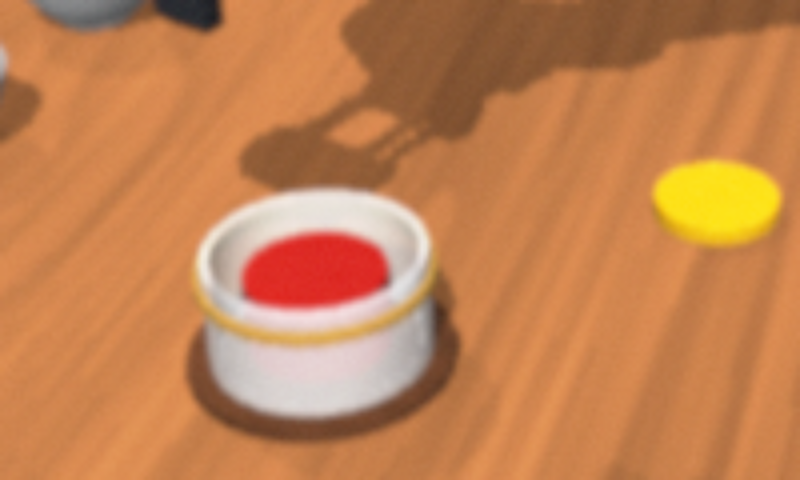

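The stack lies flat and centred at band height, with its top at crop (315,270). The yellow coaster is undisturbed at crop (717,200), and the gripper is clear.

```bash
python3 -c "
from h import *
print(ticket.finish_job())"
```

```text
the job is handed in; nothing more can be done
None
```

The job is handed in at about 15 s on the robot's clock: both red coasters lie flat and centred in the tube up to the brass band, and the yellow coaster was not touched; the judge's verdict was not shown.

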